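# Fold away the burner's wind guard

## Robot

A 7-joint arm with a two-finger parallel gripper is mounted at the origin on the work surface. World frame = base frame: x ahead of the robot, y to its left, z up, the work surface at z = 0. Lengths are in m, angles in rad, forces in N, time in s.
With the tool pointing down it reaches from about 0.35 to 0.9 m from the base axis. Payload 19.9 kg.
Tool frame: the origin (TCP) lies at the very end of the fingers, on their centre line; the grasp point (between the pads) lies 19 mm behind it (manip.hold_point_z is the distance from the TCP to the grasp point, in m); z points along the fingers, x is the direction in which the jaws open and shut, and the axes are right-handed (so a half turn about z gives the same grasp; the last joint's range is limited). The gripper opens to 94 mm and grips with 3 to 60 N. Pads are 16 mm wide; open, the fingers measure 119 mm over their backs; the gripper's body (75 mm by 177 mm) begins 78 mm behind the grasp point.
Start: joints at [1.087, 0.417, -0.01, 1.614, 0.005, 1.111, -0.053], TCP at [0.267, -0.565, 0.205] pointing down, gripper open.
Joint ranges: [-2.81, 2.81], [-0.39, 2.02], [-1.27, 1.25], [0.06, 2.57], [-1.19, 4.33], [0.19, 2], [-2.82, 2.82]. Speed limits (rad/s): [1.89, 1.89, 2.39, 2.39, 3.01, 3.01, 3.01].

## Interface

Orientations are given as a 3x3 rotation matrix whose columns are the frame's x, y, z axes.
In Python, from plant import manip, kin, sensors, camera gives the robot as it stands. Calls block until the motion is done:
- manip.move_to(position, orientation): joint-space move of the TCP to a pose.
- manip.move_l(position, frame=None, max_speed=0.15): straight line of the TCP; frame=None keeps the orientation; max_speed is the mean speed in m/s.
- manip.move_j(angles): joint-space move.
- manip.set_gripper(opening): finger opening in m; the grip force is fixed at half the most; returns when the fingers have stopped.
- manip.pause(seconds).
- kin.ik(position, orientation): joint angles nearest the present ones, or None.
- sensors.read_state(): the state.
- camera(name): name is "scene" or "top"; returns a dict with "frame" (420x560x3 uint8, blue, green, red), "intrinsics" (3x3 intrinsics, pixels), "extrinsics" (4x4, takes a point from world to camera coordinates). Camera axes: x right, y up, looking along -z (the intrinsics and any distortion apply to the point x, -y, -z); pixel columns grow to the right and rows downward; lengths in m; the calibration is good to about 2 mm. A picture is of the moment at which its call begins. There is no depth.
A pose or a line that the arm cannot do raises manip.PlanningError and nothing moves.
- manip.sign_off(): hands the job in, once; it reports no verdict.
The state is a dict: "time_s": time; "qpos": joint angles; "qvel": joint speeds; "joint_torque": joint torques, N m; "position": TCP position; "tool_rot": TCP orientation; "force": force on the tool from outside, world axes, zero at the start; "wrist_torque": the same for the moment, N m; "opening": finger opening in m.
Only numpy, scipy, OpenCV 4.12 (cv2) and the standard library are available. Lean on these libraries where they do the work, as an engineer would, in place of code of your own. Each camera call takes 0.05 s, during which the arm holds its last target.

## Task

Cooking is over: fold up the three-panel metal wind guard standing on the table. First swing the end panel (yellow knob) in flat against the inner face of the middle panel while the middle panel still stands open, then swing the middle panel (blue knob), with the end panel inside it, flat against the fixed panel. Do not knock or shift the glass jar with the green lid that stands beside the guard.

Things in the scene. Friction and masses are not known exactly. Their poses are not given: they have to be found in the camera images.
- guard: Fixed aluminium panel of the guard, screwed to the table: upright, 150 mm long, 8 thick, all panel tops 104 mm above the table. Origin on the table under its middle; y runs along the panel, z up, the other panels on its -x side. The middle panel is 150 mm long, the end panel 134. Both hinges are upright, have a stop at folded flat and stay where left; both panels fold clockwise seen from above.
- mid_knob (a point): Centre of the middle panel's blue upright knob, 18 mm diameter, 132 mm above the table (foot 104, top 160). Axes turn with the panel, y along it. Its hinge on the fixed panel is at x +12, y -122 mm in this frame. Its yaw minus the guard's is how far it stands open: 1.2 to 1.5 rad at the start, 0 folded flat. Stiff: about 4 N at the knob moves it.
- end_knob (a point): Centre of the end panel's yellow upright knob, 18 mm diameter, 132 mm above the table (foot 104, top 160), near its free end. Axes turn with the panel, y along it. Its hinge on the middle panel is at x -6, y +130 mm in this frame. Its yaw minus mid_knob's is how far it stands open: 1.1 to 1.7 rad at the start, 0 folded flat. Easy: about 1 N at the knob moves it.
- jar: Bystander: glass jar with green lid, 64 mm diameter, 90 mm tall, standing loose beside the guard, outside the panels' swing. Origin at the centre of its underside, z up. Leave it alone.
Not all that is in view belongs to the job. There is more than one size of the guard; the job needs the middle-sized.

How it is judged:
By the outcome, as a careful person would: the job done as asked, in the order asked, and still so for the second after the job is handed in, with the robot touching nothing.
It also fails if it takes over 51 s, if anything falls off the work surface, if the arm or the gripper's body presses on something with over 40 N, if the wrist force passes 120 N, or if a joint passes its speed limit or range.

## Working session

There is one attempt and no reset: what is moved stays moved. The work goes in short steps, each a Python script; the robot and the scene stay as the last script left them, time stands still between calls to the robot, and variables do not carry over. Pictures are saved under pics/ and viewed, and the job is handed in when it is done.

```bash
ls; mkdir -p pics
python3 - <<'E'
from plant import manip, kin, sensors, camera
import cv2
for n in("scene","top"):
    c=camera(n); cv2.imwrite(f"pics/{n}0.png",c["frame"]); print(n,c["intrinsics"],c["extrinsics"],[k for k in c])
print(sensors.read_state()["time_s"], manip.hold_point_z)
E
```

```text
pics
scene [[411.67857813   0.         274.43615312]
 [  0.         411.67857813 210.85337594]
 [  0.           0.           1.        ]] [[ 0.55051409  0.83474886  0.01133956 -0.17792955]
 [-0.6692114   0.43314076  0.60377577  0.30778882]
 [ 0.49908951 -0.33997563  0.79707354 -1.48600241]
 [ 0.          0.          0.          1.        ]] ['frame', 'intrinsics', 'extrinsics']
top [[432.62363505   0.         277.88710565]
 [  0.         432.62363505 208.28060085]
 [  0.           0.           1.        ]] [[-0.01883898 -0.9995717   0.0223944  -0.10304254]
 [ 0.98526157 -0.01475125  0.17041724 -0.49946206]
 [-0.1700139   0.02527483  0.98511748 -1.09619867]
 [ 0.          0.          0.          1.        ]] ['frame', 'intrinsics', 'extrinsics']
0.1 0.0188
```

View pics/scene0.png

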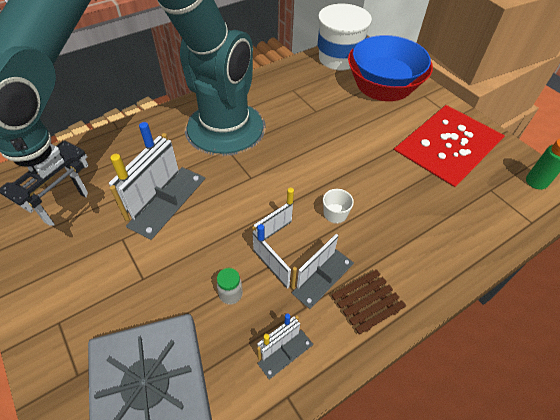

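View pics/top0.png

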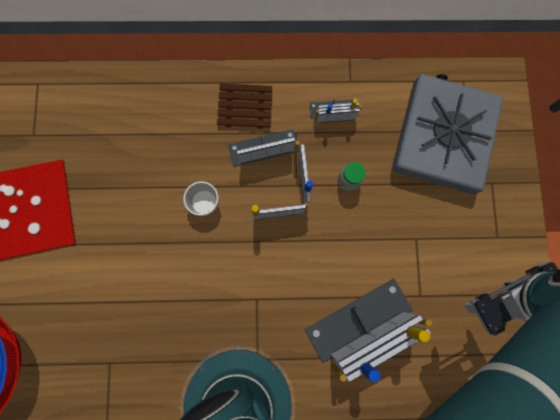

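Three guards are in view in the top image. The large one is already folded (blue 371,372, yellow 424,335). The small one is folded (blue 330,107, yellow 355,102). The middle-sized one stands open (yellow 255,209, blue 308,185), and it fits the description. The green-lid jar is at (352,175). I'll confirm with a crop and measure.

```bash
cat > h.py <<'E'
import numpy as np, cv2
from plant import manip, kin, sensors, camera
def ray(c,uv):
    K=c["intrinsics"];E=c["extrinsics"];R=E[:3,:3];t=E[:3,3]
    d=np.linalg.inv(K)@np.array([uv[0],uv[1],1.]); d=np.array([d[0],-d[1],-d[2]])
    return -R.T@t, R.T@d/np.linalg.norm(d)
def onz(c,uv,z):
    o,d=ray(c,uv); return o+d*(z-o[2])/d[2]
def proj(c,p):
    K=c["intrinsics"];E=c["extrinsics"];q=E[:3,:3]@np.asarray(p)+E[:3,3]
    w=K@np.array([q[0],-q[1],-q[2]]); return w[:2]/w[2]
def tri(cs,uvs):
    A=np.zeros((3,3));b=np.zeros(3)
    for c,uv in zip(cs,uvs):
        o,d=ray(c,uv);P=np.eye(3)-np.outer(d,d);A+=P;b+=P@o
    p=np.linalg.solve(A,b); return p,[np.linalg.norm(proj(c,p)-uv) for c,uv in zip(cs,uvs)]
HS={"y":((18,140,90),(34,255,255)),"b":((105,140,60),(128,255,255)),"g":((45,140,50),(85,255,255))}
def blobs(c,col,mina=12):
    m=cv2.inRange(cv2.cvtColor(c["frame"],cv2.COLOR_BGR2HSV),*HS[col])
    n,l,s,ce=cv2.connectedComponentsWithStats(m)
    return [(ce[i].round(1).tolist(),s[i].tolist()) for i in range(1,n) if s[i][4]>=mina]
E
python3 - <<'E'
from h import *
for n in("scene","top"):
    c=camera(n)
    for k in "ybg": print(n,k,blobs(c,k))
    f=c["frame"]; r=f[110:230,190:390] if n=="top" else f[170:390,200:420]
    cv2.imwrite(f"pics/crop_{n}.png",cv2.resize(r,None,fx=4 if n=="top" else 2.7,fy=4 if n=="top" else 2.7,interpolation=cv2.INTER_CUBIC))
E
```

```text
scene y [([164.4, 135.4], [162, 133, 6, 7, 27]), ([118.4, 165.8], [110, 153, 18, 27, 270]), ([38.5, 187.5], [35, 184, 9, 8, 13]), ([119.2, 202.7], [110, 185, 20, 36, 189]), ([289.9, 195.1], [286, 187, 8, 17, 109]), ([253.1, 227.9], [252, 226, 4, 5, 14]), ([293.6, 277.1], [291, 266, 6, 24, 83]), ([297.0, 317.0], [296, 315, 3, 5, 13]), ([265.9, 338.4], [263, 333, 6, 12, 58]), ([258.7, 353.2], [257, 347, 4, 13, 34])]
scene b [([383.4, 58.3], [318, 33, 113, 53, 3429]), ([146.1, 134.1], [139, 122, 15, 26, 218]), ([260.4, 231.9], [257, 224, 7, 17, 101]), ([286.9, 319.1], [284, 314, 6, 11, 52])]
scene g [([544.0, 170.2], [526, 146, 34, 43, 853]), ([227.8, 278.8], [217, 268, 22, 22, 386])]
top y [([354.8, 100.2], [353, 98, 5, 6, 25]), ([297.3, 142.3], [296, 140, 4, 5, 15]), ([254.6, 208.0], [251, 204, 9, 10, 63]), ([427.9, 322.3], [425, 319, 8, 8, 49]), ([421.4, 334.4], [409, 327, 22, 16, 180]), ([342.5, 377.7], [340, 374, 6, 8, 43])]
top b [([329.0, 108.1], [327, 104, 5, 10, 32]), ([308.3, 185.5], [305, 181, 8, 10, 60]), ([2.0, 365.0], [0, 339, 6, 53, 239]), ([370.5, 372.4], [361, 363, 20, 19, 216])]
top g [([354.0, 172.7], [344, 163, 21, 21, 343])]
```

View pics/crop_top.png

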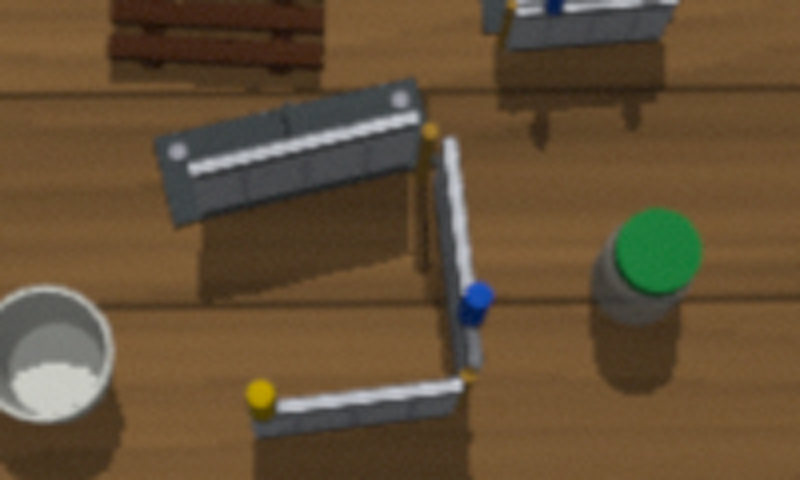

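View pics/crop_scene.png

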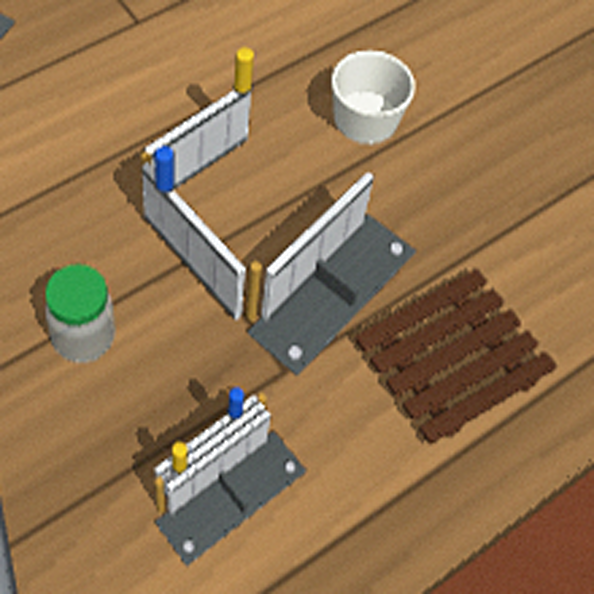

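Run:
```python
from h import *
s=camera("scene");t=camera("top")
for n,a,b in(("end",(289.9,195.1),(254.6,208)),("mid",(260.4,231.9),(308.3,185.5)),("lid",(227.8,278.8),(354,172.7)),("bigY",(118.4,165.8),(421.4,334.4)),("bigB",(146.1,134.1),(370.5,372.4))):
    p,e=tri((s,t),(a,b)); print(n,p.round(4),np.round(e,1),"scene@132",onz(s,a,.132).round(4),"top@132",onz(t,b,.132).round(4))
# fixed panel top ends from crop (top: /4 + (190,110)), hinge post tops
for n,uv in (("fixR",(190+417/4,110+116/4)),("fixL",(190+192/4,110+169/4)),("hinge1",(190+431/4,110+130/4)),("hinge2",(190+469/4,110+377/4)),("midfar",(190+449/4,110+141/4)),("midnear",(190+475/4,110+362/4)),("endR",(190+460/4,110+385/4)),("endL",(190+280/4,110+407/4))):
    print(n,onz(t,uv,.104).round(4))
for n,uv in(("hinge1s",(200+256/2.7,170+264/2.7)),("fixLs",(200+370/2.7,170+176/2.7)),("fixRs",(200+267/2.7,170+272/2.7)),("hinge2s",(200+148/2.7,170+155/2.7))): print(n,onz(s,uv,.104).round(4))
```

```text
end [ 0.4825 -0.0544  0.1353] [0.7 0.8] scene@132 [ 0.4796 -0.0544  0.132 ] top@132 [ 0.484  -0.0527  0.132 ]
mid [ 0.5381 -0.1856  0.1309] [0.2 0.2] scene@132 [ 0.5384 -0.1865  0.132 ] top@132 [ 0.5381 -0.185   0.132 ]
lid [ 0.5825 -0.3109  0.0782] [0.2 0.2] scene@132 [ 0.6093 -0.3218  0.132 ] top@132 [ 0.569  -0.2993  0.132 ]
bigY [ 0.188  -0.4141  0.1949] [0.9 1.2] scene@132 [ 0.123  -0.4061  0.132 ] top@132 [ 0.1794 -0.4379  0.132 ]
bigB [ 0.1096 -0.301   0.191 ] [0. 0.] scene@132 [ 0.0413 -0.2874  0.132 ] top@132 [ 0.0979 -0.3142  0.132 ]
fixR [ 0.6672 -0.1554  0.104 ]
fixL [ 0.6336 -0.0111  0.104 ]
hinge1 [ 0.6577 -0.1641  0.104 ]
hinge2 [ 0.4964 -0.1836  0.104 ]
midfar [ 0.6503 -0.1755  0.104 ]
midnear [ 0.5059 -0.1877  0.104 ]
endR [ 0.4914 -0.1778  0.104 ]
endL [ 0.4792 -0.0652  0.104 ]
hinge1s [ 0.6591 -0.1625  0.104 ]
fixLs [ 0.6401 -0.0138  0.104 ]
fixRs [ 0.6714 -0.1589  0.104 ]
hinge2s [ 0.5018 -0.1815  0.104 ]
```

```bash
cat >> h.py <<'E'
H1=np.array([.658,-.163]);H2=np.array([.498,-.1825])
def rot(a): # tool down, x along angle a
    c,s=np.cos(a),np.sin(a); return np.array([[c,s,0],[s,-c,0],[0,0,-1.]])
def tp(H,r,ang,z,flip=0):
    return np.array([H[0]+r*np.cos(ang),H[1]+r*np.sin(ang),z]), rot(ang-np.pi/2+flip*np.pi)
D=np.pi/180
E
python3 - <<'E'
from h import *
print(sensors.read_state()["tool_rot"].round(2) if hasattr(sensors.read_state()["tool_rot"],'round') else sensors.read_state()["tool_rot"])
for f in(0,1):
  for H,r,angs in((H2,.130,(97,67,37,7)),(H1,.1226,(191,160,130,106))):
    for a in angs:
        q=kin.ik(*tp(H,r,a*D,.12,f)); print(f,a,None if q is None else np.round(q,2))
E
```

```text
[[ 0.43 -0.9  -0.  ]
 [-0.9  -0.43  0.  ]
 [-0.    0.   -1.  ]]
0 97 [ 0.53  0.33 -0.56  2.02  0.23  0.86 -0.04]
0 67 [ 0.46  0.43 -0.5   1.86  0.25  0.91 -0.56]
0 37 [ 0.38  0.5  -0.34  1.72  0.2   0.95 -0.96]
0 7 [ 0.34  0.55 -0.18  1.62  0.11  0.98 -1.32]
0 191 [ 0.8   0.5  -0.67  1.82  0.37  0.96  1.73]
0 160 [ 0.64  0.46 -0.61  1.85  0.32  0.93  1.11]
0 130 [ 0.59  0.53 -0.68  1.78  0.4   0.97  0.44]
0 106 [ 0.49  0.59 -0.64  1.67  0.4   1.02 -0.01]
1 97 [-0.82  0.49  1.09  2.06 -0.55  0.92 -2.45]
1 67 [ 0.87  0.64 -1.08  1.85  0.65  1.06  2.26]
1 37 [ 0.86  0.75 -1.09  1.7   0.72  1.15  1.79]
1 7 [ 0.66  0.63 -0.65  1.61  0.42  1.05  1.59]
1 191 [ 0.42  0.42 -0.18  1.83  0.09  0.9  -1.18]
1 160 [ 0.28  0.4  -0.14  1.86  0.07  0.89 -1.82]
1 130 [ 0.14  0.44 -0.1   1.8   0.05  0.91 -2.42]
1 106 [-0.69  0.78  1.08  1.71 -0.76  1.13 -2.24]
```

Run:
```python
from h import *
st=sensors.read_state; p0=np.array(st()["position"])
manip.move_l([p0[0],p0[1],.30],max_speed=.2)
P,R=tp(H2,.130,97.3*D,.24); P[:2]=(.482,-.054)
manip.move_to(P,R); print(st()["time_s"],st()["position"])
manip.set_gripper(.044)
for n in("scene","top"): cv2.imwrite(f"pics/{n}1.png",camera(n)["frame"])
print(st()["time_s"],st()["opening"])
```

```text
2.9333 [ 0.48211417 -0.05507265  0.2399975 ]
3.9333 0.04423341599794738
```

View pics/scene1.png

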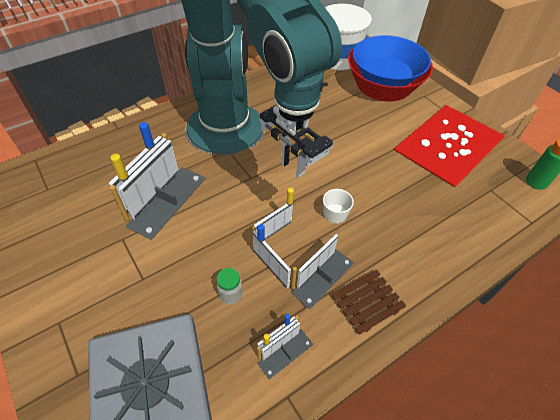

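The gripper hovers above the yellow knob (scene 290,195) and nothing else has moved. Next I go down around the knob and swing it most of the way.

Run:
```python
from h import *
st=sensors.read_state
def F(): s=st(); return round(s["time_s"],2),np.round(s["position"],4),np.round(s["force"],1)
P=np.array(st()["position"]);
manip.move_l([.482,-.054,.122],max_speed=.1); print(F())
manip.set_gripper(.026); print(F(),st()["opening"])
for a in (82,67,52,37,22):
    P,R=tp(H2,.130,a*D,.122); manip.move_l(P,R,max_speed=.08); print(a,F())
for n in("scene","top"): cv2.imwrite(f"pics/{n}2.png",camera(n)["frame"])
```

```text
(5.27, array([ 0.4823, -0.0541,  0.1225]), array([ 0.6, -0.5,  0.1]))
(5.77, array([ 0.482, -0.054,  0.122]), array([ 0. , -0.2,  0.4])) 0.025843565879863736
82 (6.34, array([ 0.5157, -0.0536,  0.1218]), array([-0.1,  0.7, -0.1]))
67 (6.92, array([ 0.5483, -0.0627,  0.1219]), array([0.6, 0.7, 0.1]))
52 (7.49, array([ 0.5775, -0.0797,  0.1219]), array([ 0.3,  0.5, -1.1]))
37 (8.07, array([ 0.6014, -0.1037,  0.122 ]), array([-0.5,  0.7, -0.4]))
22 (8.64, array([ 0.6183, -0.1331,  0.122 ]), array([-0. ,  0. ,  1.1]))
```

View pics/scene2.png

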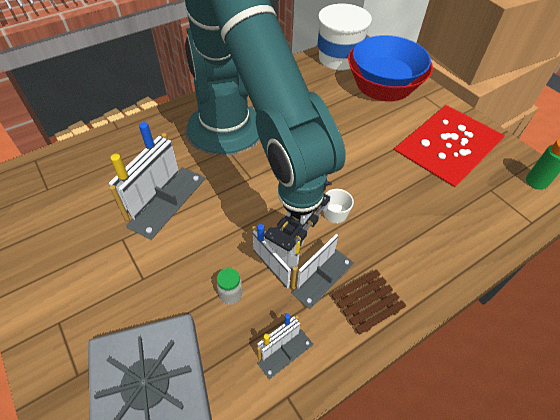

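View pics/top2.png

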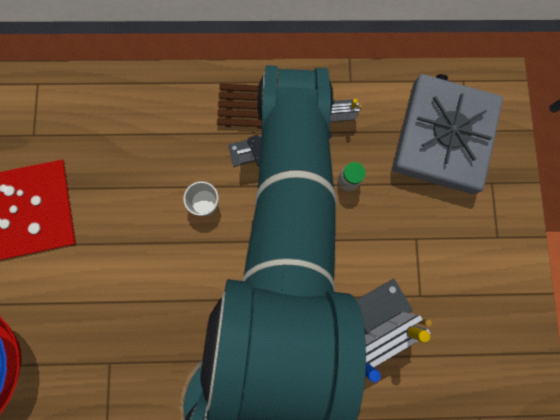

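The end panel is following (scene: it is nearly against the middle panel; jar at 229,285 unchanged). I'll press in small steps until the stop is felt.

Run:
```python
from h import *
st=sensors.read_state
def ft():
    v=[]
    for _ in range(4): manip.pause(.02); v.append(st()["force"])
    return np.mean(v,0)
a=22
for a in (15,10,8,6.5,5.5,4.5,3.5,2.5,1.5,0.5,-.5):
    P,R=tp(H2,.130,a*D,.122); manip.move_l(P,R,max_speed=.06); f=ft(); t=R[:,0]@f
    print(a,round(st()["time_s"],2),f.round(1),round(t,1),np.round(st()["position"],4))
    if abs(t)>5: break
# release: back off to centre, open, lift
a+=1.5
P,R=tp(H2,.130,a*D,.122); manip.move_l(P,R,max_speed=.06); print(ft().round(1))
P[2]=.23; manip.move_l(P,R,max_speed=.15)
manip.move_to([.45,.02,.30],R)
for n in("scene","top"):
    c=camera(n); f=c["frame"]; cv2.imwrite(f"pics/{n}3.png",f)
    r=f[110:230,190:390] if n=="top" else f[170:390,200:420]; k=4 if n=="top" else 2.7
    cv2.imwrite(f"pics/crop_{n}3.png",cv2.resize(r,None,fx=k,fy=k,interpolation=cv2.INTER_CUBIC))
    for k in "ybg": print(n,k,blobs(c,k))
print(st()["time_s"])
```

```text
15 9.22 [-0.1  0.   0.3] -0.1 [ 0.6234 -0.1483  0.122 ]
10 9.63 [ 0.4 -0.3 -0.4] 0.3 [ 0.626  -0.1594  0.122 ]
8 9.95 [-0.3  0.4 -0.3] -0.4 [ 0.6267 -0.1641  0.122 ]
6.5 10.27 [ 0.2  0.2 -0.1] -0.2 [ 0.6271 -0.1678  0.122 ]
5.5 10.58 [-2.8  5.7  2.6] -5.9 [ 0.6272 -0.1688  0.122 ]
[-0.1 -0.1  0.1]
scene y [([299.3, 94.0], [295, 92, 9, 5, 26]), ([310.1, 108.2], [308, 106, 5, 7, 13]), ([164.3, 135.3], [161, 133, 7, 7, 27]), ([118.5, 165.7], [110, 153, 18, 27, 268]), ([119.2, 202.8], [110, 185, 20, 36, 191]), ([253.4, 227.9], [252, 226, 4, 5, 17]), ([287.1, 253.7], [284, 246, 8, 17, 115]), ([293.5, 277.1], [291, 266, 6, 23, 84]), ([297.0, 317.3], [296, 315, 3, 6, 13]), ([265.9, 338.4], [263, 333, 6, 12, 58]), ([258.7, 353.2], [257, 347, 4, 13, 34])]
scene b [([389.2, 59.4], [342, 36, 89, 50, 3095]), ([146.1, 134.2], [139, 122, 15, 26, 222]), ([260.1, 232.4], [257, 225, 7, 17, 105]), ([286.9, 319.1], [284, 314, 6, 11, 52])]
scene g [([544.0, 170.1], [526, 146, 34, 43, 855]), ([227.8, 278.7], [217, 268, 22, 22, 385])]
top y [([354.9, 100.4], [353, 98, 6, 7, 27]), ([299.0, 146.0], [296, 140, 8, 12, 63]), ([307.2, 204.0], [306, 202, 4, 5, 12]), ([427.7, 322.3], [424, 319, 9, 8, 50]), ([420.8, 334.3], [409, 327, 22, 16, 197]), ([342.3, 377.4], [339, 372, 8, 10, 49])]
top b [([329.0, 108.0], [327, 104, 5, 10, 32]), ([308.7, 185.3], [306, 181, 7, 10, 57]), ([2.0, 364.7], [0, 339, 6, 53, 235]), ([370.5, 372.5], [361, 363, 20, 19, 215])]
top g [([354.0, 172.7], [344, 163, 21, 21, 344])]
12.9083
```

View pics/crop_scene3.png

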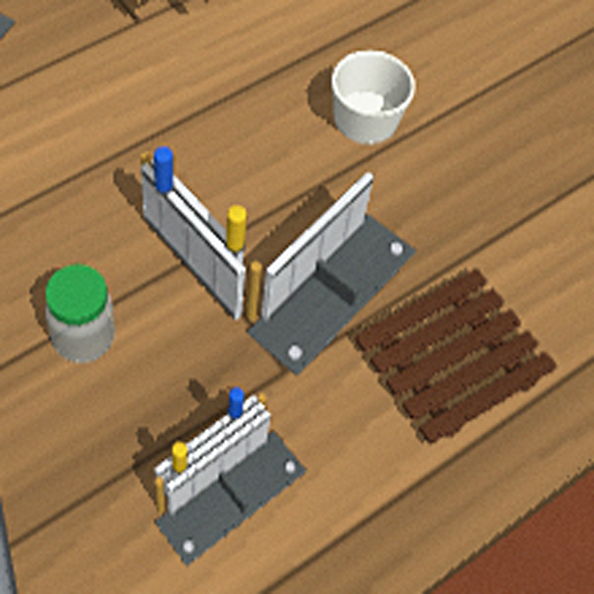

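View pics/crop_top3.png

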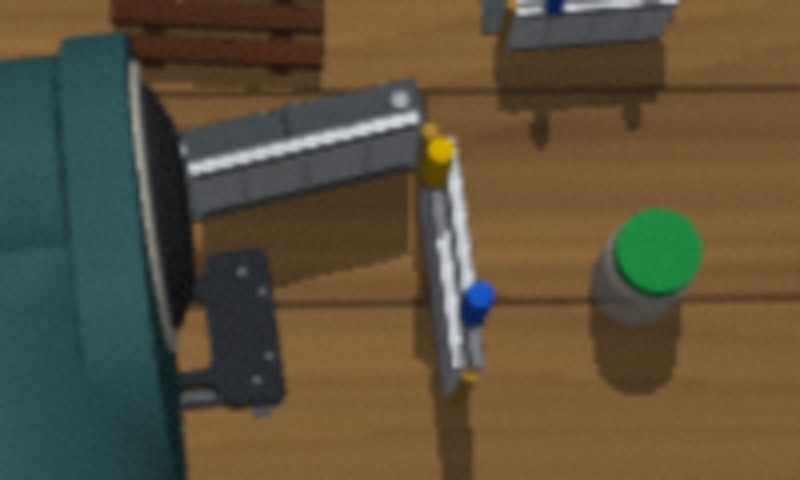

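The yellow knob (scene 287,254) is now at the inner face. The end panel lies parallel on the middle panel, which is still open (blue 260,232 in scene). The jar is unmoved at (227.8,278.7). Now the middle panel.

Run:
```python
from h import *
st=sensors.read_state
s=camera("scene");t=camera("top")
p,e=tri((s,t),((260.1,232.4),(308.7,185.3)));print(p,e)
def ft(n=3):
    v=[]
    for _ in range(n): manip.pause(.02); v.append(st()["force"])
    return np.mean(v,0)
manip.set_gripper(.044)
v=p[:2]-H1; a0=np.arctan2(v[1],v[0])%(2*np.pi); r=.1226; print(a0/D,np.linalg.norm(v))
P,R=tp(H1,r,a0,.24); P[:2]=p[:2]; manip.move_to(P,R)
P[2]=.122; manip.move_l(P,R,max_speed=.1); print(ft().round(1))
manip.set_gripper(.026); print(st()["time_s"],ft().round(1),st()["opening"])
for a in (178,165,152,139,126,116):
    P,R=tp(H1,r,a*D,.122); manip.move_l(P,R,max_speed=.07); f=ft(2); print(a,round(st()["time_s"],2),f.round(1),round(R[:,0]@f,1))
    if abs(R[:,0]@f)>15: break
c=camera("scene"); r=c["frame"][170:390,200:420]
cv2.imwrite("pics/crop_scene4.png",cv2.resize(r,None,fx=2.7,fy=2.7,interpolation=cv2.INTER_CUBIC))
```

```text
[ 0.53863045 -0.1867786   0.1303058 ] [np.float64(0.28181504603049806), np.float64(0.29216765408607276)]
191.2659381984142 0.12171488166056096
[-0.   0.1 -0.2]
18.225 [0.2 0.1 0.1] 0.025621987164382118
178 18.86 [ 0.5 -0.1 -0.4] -0.1
165 19.44 [ 0.2 -0.1  0.3] -0.0
152 20.02 [-0.1  0.5 -0.1] 0.4
139 20.61 [-0.   0.4 -0.4] 0.2
126 21.19 [ 0.1  0.3 -0. ] 0.2
116 21.68 [-0.5  0.2 -0.3] -0.4
```

View pics/crop_scene4.png

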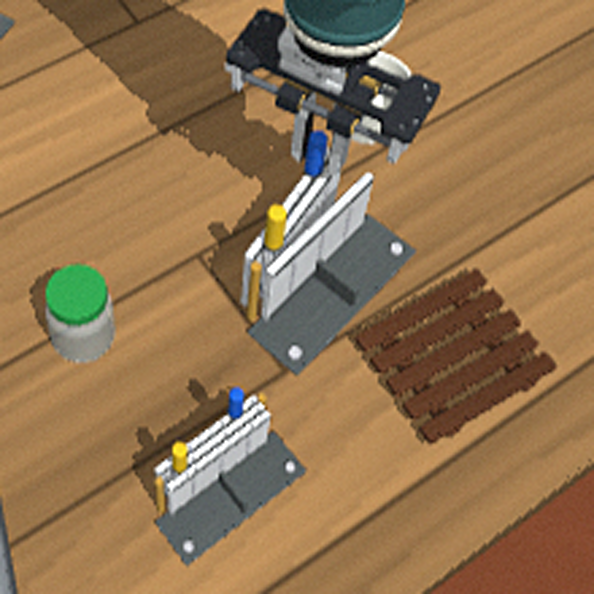

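The middle panel is following with the end panel inside it, and the blue knob is caged between the fingers (crop 317,150). I'll push it to the stop.

Run:
```python
from h import *
st=sensors.read_state;r=.1226
def ft(n=3):
    v=[]
    for _ in range(n): manip.pause(.02); v.append(st()["force"])
    return np.mean(v,0)
a=112
while a>97:
    P,R=tp(H1,r,a*D,.122); manip.move_l(P,R,max_speed=.05); f=ft(); t=R[:,0]@f
    print(a,round(st()["time_s"],2),f.round(1),round(t,1),np.round(st()["position"],4))
    if abs(t)>12: break
    a-=1.5 if a>109 else 1
a+=1.7
P,R=tp(H1,r,a*D,.122); manip.move_l(P,R,max_speed=.05); print(ft().round(1))
P[2]=.24; manip.move_l(P,R,max_speed=.15)
manip.move_to([.42,-.02,.32],R)
for n in("scene","top"):
    c=camera(n); f=c["frame"]; cv2.imwrite(f"pics/{n}5.png",f)
    q=f[110:230,190:390] if n=="top" else f[170:390,200:420]; k=4 if n=="top" else 2.7
    cv2.imwrite(f"pics/crop_{n}5.png",cv2.resize(q,None,fx=k,fy=k,interpolation=cv2.INTER_CUBIC))
    for k in "ybg": print(n,k,[b[0] for b in blobs(c,k)])
print(st()["time_s"])
```

```text
112 22.11 [ 0.2  0.2 -0.1] 0.3 [ 0.6119 -0.0494  0.122 ]
110.5 22.41 [-1.2 -1.1  0.2] -1.5 [ 0.6149 -0.0483  0.122 ]
109.0 22.71 [-0.6 -1.1 -0. ] -0.9 [ 0.6181 -0.0471  0.122 ]
108.0 23.01 [-1.1 -1.4  0.1] -1.5 [ 0.6202 -0.0464  0.122 ]
107.0 23.31 [-1.3 -1.4 -0.8] -1.7 [ 0.6223 -0.0457  0.122 ]
106.0 23.61 [-11.3  -4.4   6.1] -12.1 [ 0.6231 -0.0457  0.1218]
[-0.1 -0.2  0.5]
scene y [[279.0, 83.5], [307.2, 84.8], [164.2, 135.3], [118.5, 165.6], [119.2, 202.8], [333.2, 228.8], [303.2, 254.4], [293.5, 278.0], [297.0, 317.0], [265.9, 338.4], [258.7, 353.2]]
scene b [[383.7, 58.4], [146.1, 134.1], [323.2, 229.9], [286.9, 319.1]]
scene g [[544.0, 170.2], [227.9, 278.7]]
top y [[354.8, 100.4], [360.2, 106.3], [286.2, 138.7], [297.6, 142.5], [427.7, 322.3], [421.0, 334.4], [342.3, 377.4]]
top b [[329.0, 108.1], [2.0, 364.8], [370.4, 372.4]]
top g [[354.0, 172.6]]
25.8167
```

View pics/crop_scene5.png

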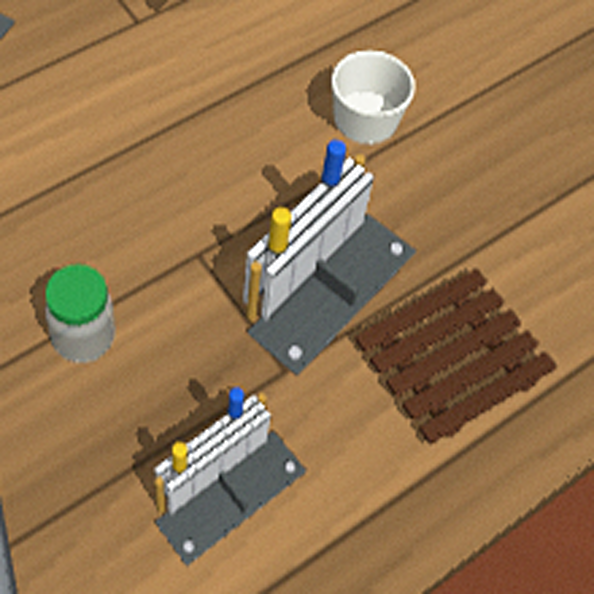

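View pics/crop_top5.png

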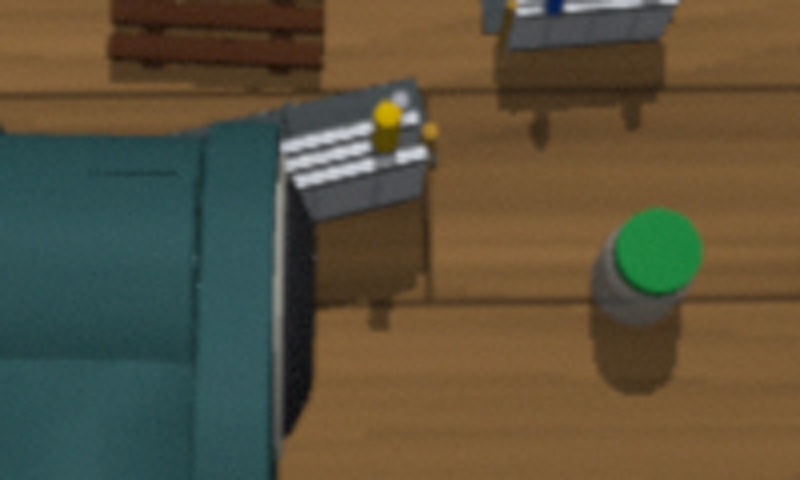

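The panels look nested and parallel. I'll move the arm aside for an unobstructed numerical check.

Run:
```python
from h import *
st=sensors.read_state
manip.move_to([.35,.40,.32],np.array(st()["tool_rot"]))
s=camera("scene");t=camera("top")
for k in "ybg": print(k,blobs(s,k) and [b[0] for b in blobs(s,k)],[b[0] for b in blobs(t,k)])
q=t["frame"][110:230,190:390];cv2.imwrite("pics/crop_top6.png",cv2.resize(q,None,fx=4,fy=4,interpolation=cv2.INTER_CUBIC))
bt=[b[0] for b in blobs(t,"b") if 200<b[0][0]<320 and 100<b[0][1]<200][0]
yt=[b[0] for b in blobs(t,"y") if 270<b[0][0]<295 and 100<b[0][1]<200][0]
B,e1=tri((s,t),((323.2,229.9),bt)); Y,e2=tri((s,t),((303.2,254.4),yt)); print(B,e1,Y,e2)
v=B[:2]-H1; print("mid yaw",np.arctan2(v[1],v[0])-np.arctan2(.122,-.012))
w=B-Y; print("knob-to-knob dir yaw",np.arctan2(w[1],w[0])-np.pi/2, np.linalg.norm(w[:2]), st()["time_s"])
```

```text
y [[404.1, 20.8], [420.5, 18.4], [164.3, 135.3], [118.4, 165.6], [119.2, 202.8], [333.1, 228.7], [303.2, 254.4], [293.5, 277.8], [297.1, 317.4], [265.9, 338.5], [258.7, 353.2]] [[354.9, 100.3], [286.2, 138.4], [297.4, 142.1], [427.7, 322.1], [421.6, 334.6], [342.5, 377.6]]
b [[382.0, 59.1], [146.1, 134.2], [323.2, 229.9], [286.9, 319.1]] [[329.0, 108.0], [251.4, 154.4], [370.5, 372.4]]
g [[544.0, 170.2], [227.8, 278.8]] [[354.0, 172.6]]
[ 0.61953537 -0.04644192  0.12926714] [np.float64(0.20161602937656878), np.float64(0.20859468938941353)] [ 0.65592769 -0.13485926  0.13882127] [np.float64(0.8886286560522789), np.float64(0.871437031612635)]
mid yaw 0.2207058955249812
knob-to-knob dir yaw 0.3904637293238402 0.09561393983333259 27.5083
```

View pics/crop_top6.png

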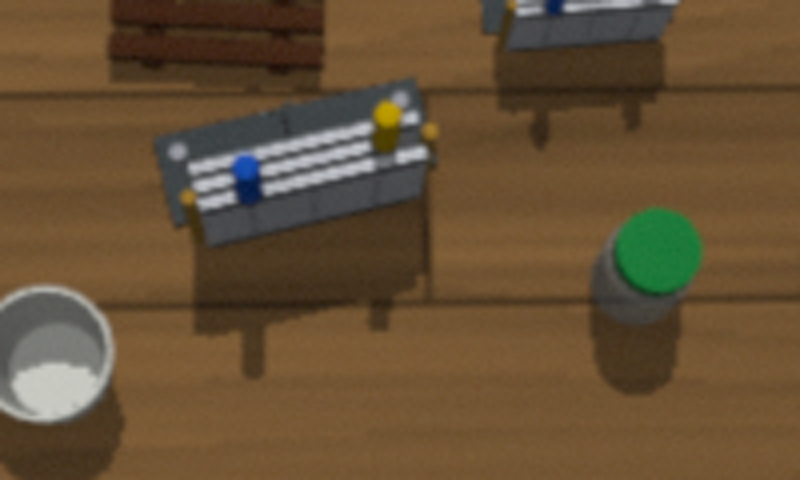

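```bash
python3 -c "
from h import *
manip.pause(.3); print(manip.sign_off(), sensors.read_state()['time_s'])"
```

```text
the job is handed in; nothing more can be done
the job is handed in; nothing more can be done
```

The middle-sized wind guard is folded in the order asked, and I handed the job in at about 28 s.

- **End panel:** I held the yellow knob loosely between the fingers and swung the panel in until it pressed against the middle panel's inner face, at about 6 N. The middle panel was still open then, and its knob had moved no more than about 1 mm.
- **Middle panel:** I swung the blue knob, with the end panel inside, until it reached the stop at about 12 N. I then backed off and lifted clear.

**Last checks:**
- **Fold:** the middle panel's yaw measured 0.221 rad, against about 0.22 for the fixed panel. The clear top view shows all three panels parallel and nested.
- **Jar:** it sits at the same pixels as at the start, within 0.1 px.
- **Robot:** the arm is well clear and touching nothing.
- **Less certain:** the yellow knob's two-view position was the looser one, about 0.9 px error and 7 mm too high. I judged the end panel flat from the felt stop and the pictures, not from that number.

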